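# Unclip a lens arm from its rotary stage

### The arm

A 7-joint arm with a two-finger parallel gripper is mounted at the origin on the work surface. World frame = base frame: x ahead of the robot, y to its left, z up, the work surface at z = 0. Lengths are in mm, angles in rad, forces in N, time in s.
With the tool pointing down it reaches from about 400 to 850 mm from the base axis. Payload 10.4 kg.
Tool frame: the origin (TCP) lies midway between the tips of the shut fingers; the grasp point (between the pads) lies 19 mm behind it; z points along the fingers, y is the direction in which the jaws open and shut (so a half turn about z gives the same grasp; the last joint's range is limited). The gripper opens to 85 mm and grips with 20 to 120 N. Pads are 22 mm wide; open, the fingers measure 114 mm over their backs; the gripper's body (76 mm by 85 mm) begins 54 mm behind the grasp point. The pads swing forward as they close: fully open they stand 13 mm farther back than shut.
Start: joints at [-1.264, 0.332, -0.065, 1.46, 0.022, 1.35, -0.088], TCP at [202.396, 591.343, 231.338] pointing down, gripper open.
Joint ranges: [-2.6, 2.6], [-0.5, 2.12], [-1.47, 1.34], [0.16, 2.42], [-1.27, 4.41], [0.06, 2.06], [-2.6, 2.6]. Speed limits (rad/s): [2.22, 2.22, 2.79, 2.79, 3.14, 3.14, 3.14].

### API

Orientations are given as a unit quaternion [x, y, z, w].
In Python, from workcell import status, eyes, ticket gives the robot as it stands.
- The arm moves only by the shell command python3 -m crank 'ROWS'. ROWS is JSON, a list that holds one entry, the list of rows, each a list of 7 numbers: the opening, from 0 (shut) to 1 (fully open), then the shift along the tool's x, y, z in cm, then the turn, a rotation vector about the tool's x, y, z in rad. A call has 1 to 20 rows; each row is the pose to reach, as a shift and turn from the pose commanded when the call began, along the tool's axes at that moment; what a row does not reach only later rows make up. A row lasts 1/10 s, in which the tool goes at most 50 mm and 8.59 degrees, less where a joint would pass 70% of its speed; a pose out of reach is approached as far as the arm can. A call with a gripper value outside its range is refused whole. The fingers move at their own pace and stop on an object; the grip force is fixed at half the most. Time passes only in rows, so rows that repeat a pose let the fingers close. It gives the time, the measured TCP pose, the force and the opening at its end, in the units of the state.
- status.observe(): the state, without advancing time (a new reading comes with each control period).
- eyes.read_camera(name): name is "side" or "top" or "wrist"; returns (picture, depth): 384x512x3 uint8, red, green, blue; 384x512 float32, mm along the optical axis (not along the pixel's ray), 0 where there is no reading.
- eyes.get_calibration(name): a dict with "fx", "fy", "cx", "cy" (pixels), "dist_coeffs" ([k1, k2, p1, p2, k3] as OpenCV has them; the pictures are not rectified), "pose" (4x4, takes a point from camera to world coordinates). Camera axes: x right, y down, z forward; pixel columns grow to the right and rows downward; lengths in mm; the calibration is good to about 2 mm. A picture is of the moment at which its call begins: read the wrist's pose just before it. get_calibration takes no time and is no camera call; for the wrist camera it gives the pose at the moment of the call.
- ticket.close_job(): hands the job in, once; it reports no verdict.
The state is a dict: "time": time; "q": joint angles; "joint_vel": joint speeds; "joint_torque": joint torques, N m; "ee_pos": TCP position; "tool_rot": TCP orientation; "contact_force": force on the tool from outside, world axes, zero at the start; "wrist_torque": the same for the moment, N m; "grip_width": finger opening in mm.
Only numpy, scipy, OpenCV 4.12 (cv2) and the standard library are available. Lean on these libraries where they do the work, as an engineer would, in place of code of your own. Each camera call takes 0.05 s, during which the arm holds its last target.

### The job

Take the hooked pick from its rest and use it, not your fingers, to pull the sprung retaining clip out of the groove in the stage's shaft, so that it drops off the hub and lies down by the stage or on the breadboard. Put the pick back in its rest, then lift the freed lens arm up off the shaft and set it down gently, flat and the same way up, inside the parts tray. Leave the other optics where they stand.

Things in the scene. Friction and masses are not known exactly. Their poses are not given: they have to be found in the camera images.
- pick: Hooked pick. Square dark wooden handle 80 long x 14 x 14 mm along its own x, origin at the handle's centre; a round steel shank 5 mm thick leaves the +x end, runs on at the same height to x = +75 mm and is bent straight down (-z) there. About 60 g. It lies level in its rest, bend down; grasp the handle's middle from above between the two uprights.
- pick_tip (a point): Rounded lower end of the pick's bent-down tip (5 mm thick), 75 mm ahead of and 36.5 mm below the handle's centre.
- rest: Fixed black tool rest on the table, base 110 x 50 x 8 mm, origin under its centre. Two uprights 8 mm thick at x = -34 and +34 mm, each with an open-topped notch 20 mm wide and 10 mm deep, notch floor 43 mm above the table, top 53 mm. The pick's handle lies in both notches, along the rest's x, hook towards +x.
- rest_seat (a point): Where the handle's centre is when the pick lies in the rest, 50 mm above the table.
- stage: Fixed black round rotary stage on the breadboard (the board's top is 12.5 mm above the table), origin under its centre on its upright axis. Platform 70 mm across, its top 45 mm above the origin. A steel shaft 21 mm thick rises from it to 82 mm, with a groove 16 mm thick from 64 to 70.5 mm.
- shaft_foot (a point): Point on the shaft's axis at the top of the platform, on which the lens arm's hub rests.
- clip: Flat sprung steel retaining clip, 4 mm thick, 35 g: a C-ring (16 mm inside, 29 outside) with two spring jaws and, behind, a round pull eye on a stem. Origin at the C's centre, underside; +x points to the eye. At first in the groove, on the hub, 65 mm above the stage's origin, eye towards the robot within 35 degrees.
- clip_eye (a point): Centre of the pull eye (opening 14 mm, outside 21 mm), 36 mm from the C's centre, at mid thickness, beyond the hub's edge: a tip may reach 15 mm below it. A level pull along the clip's +x peaks at about 8 N and springs the jaws off the shaft after about 10 mm; after about 50 to 60 mm the clip has left the hub and drops.
- lens_arm: Lens arm, 20 mm thick, about 0.3 kg (varies), flat underside. Origin under the centre of its dark steel hub (44 mm across, bore 25, turning freely on the shaft); +x runs along a bar 16 mm wide, bare from 22 to 68 mm, to a black lens cell 54 mm across at 95 mm. Centre of mass at 25 mm. The shaft ends 37 mm above its underside. May point left, away from the robot or right.
- bar_mid (a point): Middle of the bar on its top face, 45 mm from the hub's centre: the place to grasp, across the bar.
- lens_mid (a point): Centre of the lens cell at the underside, 95 mm from the hub's centre.
- tray: Fixed open grey parts tray on the table, 200 (x) x 150 (y) x 18 mm, walls and floor 4 mm, origin under its centre.
- tray_in (a point): Centre of the tray's inner floor.
- post_holder: Bystander: black post holder standing on the board, 44 mm across the foot, 78 mm tall, origin under its centre.
- spare_lens: Bystander: spare lens in a black ring lying on the board, 40 mm across, 12 mm high, origin under its centre.
- clamp_block: Bystander: small black clamp block on the board, 30 x 22 x 18 mm, origin under its centre.

How it is judged (in metres and radians):
On the way, in this order (a step that is already met when the one before it is completed fails the run):
1. the pick is lifted from its rest in the fingers (contact force between the fingers and pick above 1 N and distance between pick and rest_seat above 0.03 m), for 0.1 s.
2. with the pick in the fingers and the lens arm still seated, the clip is out of the groove and more than 25 mm from the shaft's axis (contact force between the fingers and pick above 1 N and horizontal distance between clip and stage above 0.025 m and distance between lens_arm and shaft_foot below 0.008 m), for 0.1 s.
3. the pick lies in its rest again, let go, with the lens arm still on the shaft (distance between pick and rest_seat below 0.015 m and angle between pick's own z axis and vertical below 0.15 rad and contact force between the fingers and pick below 0.05 N and distance between lens_arm and shaft_foot below 0.008 m), for 0.1 s.
At the end, for the whole second after the job is handed in: Clip under 65 mm above the table and over 20 mm from the shaft's axis; pick level in its rest, handle centre within 15 mm of the seat; lens arm in the tray, right way up, hub and cell within 5 mm of the floor, tilt under 0.06 rad; all still (horizontal distance between clip and stage above 0.02 m and height (world z) of clip below 0.065 m and distance between pick and rest_seat below 0.015 m and angle between pick's own z axis and vertical below 0.15 rad and z of each of lens_arm, lens_mid in the frame of tray_in below 0.005 m and horizontal distance between each of lens_arm, lens_mid and tray_in below 0.1 m and angle between lens_arm's own z axis and vertical below 0.06 rad and linear speed of each of lens_arm, clip, pick below 0.02 m/s); the robot touches nothing.
It fails at once if the fingers touch the clip (contact force between the fingers and clip above 1 N).
It fails at once if the lens arm is dropped (moves faster than 0.6 m/s out of the fingers) (contact force between the fingers and lens_arm below 0.05 N and linear speed of lens_arm above 0.6 m/s).
It fails at once if the post holder is moved more than 15 mm (distance of post_holder from where it was at the start of the episode above 0.015 m).
It fails at once if the spare lens is moved more than 15 mm (distance of spare_lens from where it was at the start of the episode above 0.015 m).
It fails at once if the clamp block is moved more than 15 mm (distance of clamp_block from where it was at the start of the episode above 0.015 m).
It also fails if it takes over 58 s, if anything falls off the work surface, if the arm or the gripper's body presses on something with over 40 N, if the wrist force passes 120 N, or if a joint passes its speed limit or range.

## Working session

There is one attempt and no reset: what is moved stays moved. The work goes in short steps, Python scripts to look and compute and a shell command to move; the robot and the scene stay as the last step left them, time stands still between calls to the robot, and variables do not carry over. Pictures are saved under pics/ and viewed, and the job is handed in when it is done.

```bash
ls; mkdir -p pics; python3 - <<'E'
from workcell import status, eyes
import cv2, numpy as np
s=status.observe(); print({k:np.round(v,3).tolist() for k,v in s.items()})
for n in ["side","top","wrist"]:
    c=eyes.get_calibration(n); p,d=eyes.read_camera(n)
    cv2.imwrite(f"pics/{n}0.png",p[:,:,::-1]); np.savez(f"{n}0.npz",p=p,d=d,**{k:np.array(v) for k,v in c.items()})
    print(n,{k:np.round(v,3).tolist() for k,v in c.items()})
E
```

```text
pics
{'time': 0.0, 'q': [-1.264, 0.333, -0.065, 1.461, 0.022, 1.35, -0.088], 'joint_vel': [0.001, -0.0, -0.002, -0.001, 0.001, -0.0, 0.0], 'joint_torque': [-0.0, -62.545, 0.049, -39.162, 0.016, 0.01, 0.0], 'ee_pos': [202.305, 590.961, 230.473], 'tool_rot': [0.164, 0.986, -0.001, -0.0], 'contact_force': [0.22, -0.612, 0.225], 'wrist_torque': [-0.014, 0.015, 0.013], 'grip_width': 85.274}
side {'fx': 385.309, 'fy': 385.309, 'cx': 255.382, 'cy': 188.337, 'dist_coeffs': [0.014, 0.0, 0.0, 0.0, 0.0], 'pose': [[-0.885, -0.357, 0.3, 347.037], [-0.466, 0.666, -0.582, 481.919], [0.008, -0.655, -0.756, 706.297], [0.0, 0.0, 0.0, 1.0]]}
top {'fx': 379.468, 'fy': 379.468, 'cx': 254.894, 'cy': 187.535, 'dist_coeffs': [-0.041, 0.0, 0.0, 0.0, 0.0], 'pose': [[-0.01, -0.995, 0.101, 506.393], [-1.0, 0.01, -0.001, -12.912], [-0.0, -0.101, -0.995, 994.755], [0.0, 0.0, 0.0, 1.0]]}
wrist {'fx': 285.973, 'fy': 285.973, 'cx': 253.026, 'cy': 197.769, 'dist_coeffs': [-0.028, 0.0, 0.0, 0.0, 0.0], 'pose': [[0.324, 0.903, 0.281, 130.443], [0.946, -0.308, -0.098, 616.798], [-0.002, 0.298, -0.955, 372.707], [0.0, 0.0, 0.0, 1.0]]}
```

View pics/side0.png

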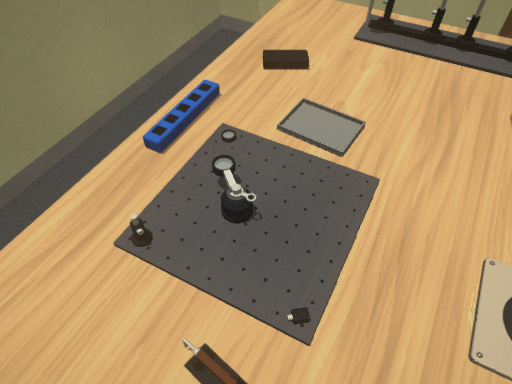

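View pics/top0.png

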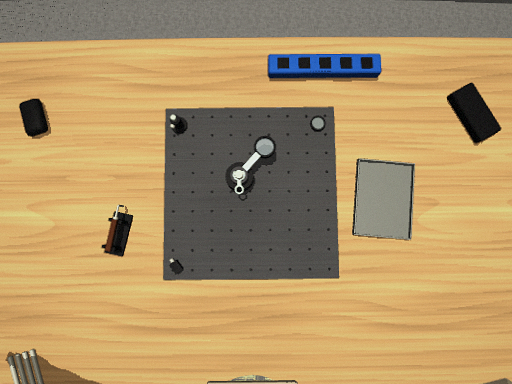

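View pics/wrist0.png

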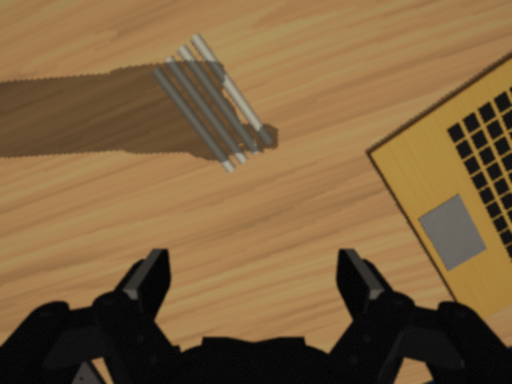

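```bash
cat > h.py <<'E'
import numpy as np, cv2
from scipy.spatial.transform import Rotation as R
def load(f):
    z=np.load(f); return z
def rays(z,px):
    K=np.array([[z['fx'],0,z['cx']],[0,z['fy'],z['cy']],[0,0,1]],float)
    u=cv2.undistortPoints(np.array(px,float).reshape(-1,1,2),K,z['dist_coeffs'].astype(float)).reshape(-1,2)
    T=z['pose']; d=np.c_[u,np.ones(len(u))]@T[:3,:3].T
    return T[:3,3],d
def plane(z,px,h):
    o,d=rays(z,px); return o+d*((h-o[2])/d[:,2])[:,None]
def proj(z,P):
    K=np.array([[z['fx'],0,z['cx']],[0,z['fy'],z['cy']],[0,0,1]],float)
    T=np.linalg.inv(z['pose']); P=np.array(P,float).reshape(-1,3)
    return cv2.projectPoints(P,cv2.Rodrigues(T[:3,:3])[0],T[:3,3],K,z['dist_coeffs'].astype(float))[0].reshape(-1,2)
def cloud(z):
    d=z['d']; v,u=np.mgrid[:d.shape[0],:d.shape[1]]
    o,r=rays(z,np.c_[u.ravel(),v.ravel()]); return (o+r*d.ravel()[:,None]).reshape(d.shape+(3,))
def snap(name,tag):
    from workcell import eyes
    c=eyes.get_calibration(name); p,d=eyes.read_camera(name)
    cv2.imwrite(f"pics/{tag}.png",p[:,:,::-1]); np.savez(f"{tag}.npz",p=p,d=d,**{k:np.array(v) for k,v in c.items()})
    return load(f"{tag}.npz")
def crop(tag,x0,y0,x1,y1,s,out):
    i=cv2.imread(f"pics/{tag}.png")[y0:y1,x0:x1]
    cv2.imwrite(f"pics/{out}.png",cv2.resize(i,None,fx=s,fy=s,interpolation=cv2.INTER_NEAREST))
E
python3 - <<'E'
from h import *
crop("top0",90,190,150,270,7,"t_rest"); crop("top0",215,125,285,205,7,"t_stage"); crop("side0",190,140,270,230,6,"s_stage")
z=load("top0.npz"); C=cloud(z)
for n,(u,v) in dict(board=(200,220),tray=(385,200),table=(300,330),shaft=(239,177)).items(): print(n,C[v,u].round(1))
# grey tray & dark outlines
print(plane(z,[[358,160],[414,163],[411,240],[353,236]],18).round(1))
E
```

```text
board [523.6 129.2  11.1]
tray [ 570.8 -355.6    2.9]
table [ 241.1 -124.9    1.5]
shaft [623.7  24.1  94.7]
[[ 675.3 -284.    18. ]
 [ 666.1 -431.8   18. ]
 [ 466.  -413.6   18. ]
 [ 478.3 -263.8   18. ]]
```

```bash
python3 - <<'E'
import cv2,numpy as np
a=cv2.imread("pics/t_rest.png");b=cv2.imread("pics/t_stage.png")
a=a[:560];b=b[:560]
H=max(a.shape[0],b.shape[0]);f=lambda i:cv2.copyMakeBorder(i,0,H-i.shape[0],0,10,0)
cv2.imwrite("pics/m1.png",cv2.resize(np.hstack([f(a),f(b)]),None,fx=.85,fy=.85))
E
```

```text
(no output)
```

View pics/m1.png

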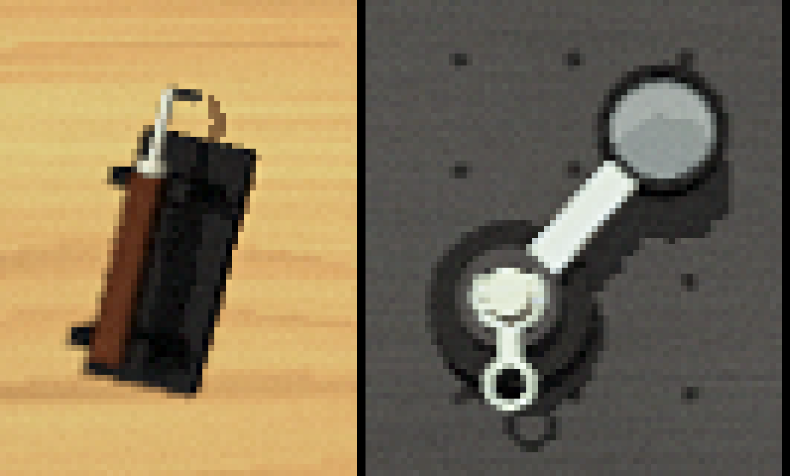

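View pics/s_stage.png

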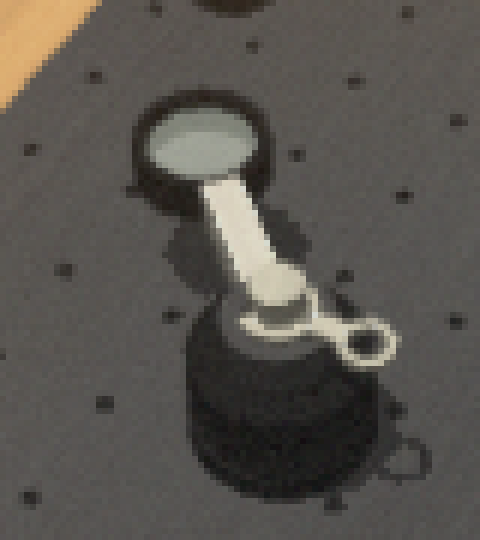

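```bash
python3 - <<'E'
from h import *
z=load("top0.npz"); p=z['p'].astype(int)
hsv=cv2.cvtColor(z['p'],cv2.COLOR_RGB2HSV)
sub=np.zeros(p.shape[:2],bool); sub[190:270,90:150]=1
print(p[230,110:135].tolist())
m=sub&(p[:,:,0]>70)&(p[:,:,0]<160)&(p[:,:,0]>1.8*p[:,:,2])&(p[:,:,1]<75)
v,u=np.nonzero(m); print(len(u))
w=plane(z,np.c_[u,v],57)[:,:2].astype(np.float32); r=cv2.minAreaRect(w); print("handle",r,w.mean(0))
c,_,vt=np.linalg.svd(w-w.mean(0)); print(np.degrees(np.arctan2(vt[0,1],vt[0,0])))
# rest base dark
m=sub&(p.sum(2)<110); m=cv2.morphologyEx(m.astype('uint8'),cv2.MORPH_OPEN,np.ones((3,3)))
v,u=np.nonzero(m); w=plane(z,np.c_[u,v],8)[:,:2].astype(np.float32); print("base",cv2.minAreaRect(w))
# tray
x=plane(z,[[358,160],[414,163],[411,240],[353,236]],18); print(x.mean(0))
# shaft top, eye
print("shaft",plane(z,[[215+ (509-360-6)/5.95, 125+290/5.95]],94.5),"eye",plane(z,[[215+(511-366)/5.95,125+384/5.95]],79.5))
print("lens",plane(z,[[215+(660-366)/5.95,125+130/5.95]],77.5))
E
```

```text
[[89, 46, 28], [98, 50, 31], [98, 51, 32], [94, 49, 29], [49, 24, 13], [22, 7, 1], [31, 26, 27], [16, 16, 13], [13, 14, 15], [7, 10, 10], [12, 13, 9], [17, 16, 18], [15, 16, 14], [15, 14, 12], [38, 34, 33], [32, 34, 31], [33, 30, 28], [34, 32, 32], [9, 11, 11], [28, 18, 12], [237, 197, 121], [225, 185, 114], [223, 184, 116], [223, 188, 117], [225, 190, 120]]
151
handle ((492.072265625, 325.22650146484375), (50.383480072021484, 103.98036193847656), 76.78449249267578) [486.9936  343.38647]
166.5047
base ((491.17022705078125, 344.9398498535156), (56.37702941894531, 107.24237060546875), 75.52459716796875)
[ 571.46130828 -348.27997706   18.        ]
shaft [[631.57924089  24.00794977  94.5       ]] eye [[595.03064317  24.04355485  79.5       ]]
lens [[699.98346216 -38.05911399  77.5       ]]
```

```bash
python3 -m crank '[[[0.6,-10,-4,1,0,0,0.5],[0.6,-20,-8,2,0,0,1.0],[0.6,-30,-12,2,0,0,1.5],[0.6,-35,-14,3,0,0,2.0],[0.6,-35,-14,3,0,0,2.5],[0.6,-35,-14,3,0,0,3.05],[0.6,-35,-14,3,0,0,3.05],[0.6,-35,-14,3,0,0,3.05],[0.6,-35,-14,3,0,0,3.05],[0.6,-35,-14,3,0,0,3.05],[0.6,-35,-14,3,0,0,3.05],[0.6,-35,-14,3,0,0,3.05],[0.6,-35,-14,3,0,0,3.05],[0.6,-35,-14,3,0,0,3.05],[0.6,-35,-14,3,0,0,3.05],[0.6,-35,-14,3,0,0,3.05],[0.6,-35,-14,3,0,0,3.05],[0.6,-35,-14,3,0,0,3.05],[0.6,-35,-14,3,0,0,3.05],[0.6,-35,-14,3,0,0,3.05]]]'
python3 - <<'E'
from h import *
from workcell import status
s=status.observe(); print(s['time'],np.round(s['q'],2),np.round(s['ee_pos'],1),np.round(s['tool_rot'],4))
print(R.from_quat(s['tool_rot']).as_matrix().round(3).tolist())
snap("wrist","w1")
E
```

```text
time: 2.15
ee_pos: [488.0, 345.5, 201.1]
tool_rot: [0.995, -0.097, -0.0, 0.0]
contact_force: [0.4, -0.1, -0.3]
grip_width: 51.1
2.15 [-1.12  0.31  0.53  1.6  -0.16  1.27 -2.33] [488.  345.5 201.1] [ 9.953e-01 -9.700e-02 -2.000e-04  1.000e-04]
[[0.981, -0.193, -0.0], [-0.193, -0.981, -0.0], [-0.0, 0.0, -1.0]]
```

View pics/w1.png

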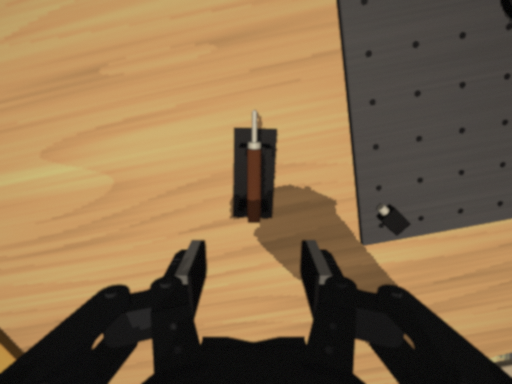

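```bash
python3 - <<'E'
from h import *
z=load("w1.npz"); p=z['p'].astype(int)
sub=np.zeros(p.shape[:2],bool); sub[100:235,225:285]=1
m=sub&(p[:,:,0]>45)&(p[:,:,0]<160)&(p[:,:,0]>1.8*p[:,:,2])&(p[:,:,1]<75)
n,l,st,ce=cv2.connectedComponentsWithStats(m.astype('uint8')); k=1+st[1:,4].argmax(); m=l==k; print(st[k])
v,u=np.nonzero(m); w=plane(z,np.c_[u,v],57)[:,:2].astype(np.float32); print("handle",cv2.minAreaRect(w),w.mean(0))
c,_,vt=np.linalg.svd(w-w.mean(0)); print(np.degrees(np.arctan2(vt[0,1],vt[0,0])))
C=cloud(z); print("cloud",np.median(C[m],0))
g=sub&(p.sum(2)>330)&(abs(p[:,:,0]-p[:,:,2])<60); v,u=np.nonzero(g); print(list(zip(u,v))[:60])
w=plane(z,np.c_[u,v],50); print(w.mean(0), w[:3].round(1))
E
```

```text
[ 244  150   31   72 1033]
handle ((485.1011047363281, 339.29205322265625), (30.709095001220703, 76.46273803710938), 75.9090347290039) [487.25388 344.5876 ]
171.92035
cloud [486.30138997 345.19326256  56.15312065]
[(np.int64(254), np.int64(110)), (np.int64(253), np.int64(111)), (np.int64(254), np.int64(111)), (np.int64(255), np.int64(111)), (np.int64(252), np.int64(112)), (np.int64(253), np.int64(112)), (np.int64(254), np.int64(112)), (np.int64(255), np.int64(112)), (np.int64(256), np.int64(112)), (np.int64(252), np.int64(113)), (np.int64(253), np.int64(113)), (np.int64(254), np.int64(113)), (np.int64(255), np.int64(113)), (np.int64(256), np.int64(113)), (np.int64(252), np.int64(114)), (np.int64(253), np.int64(114)), (np.int64(254), np.int64(114)), (np.int64(255), np.int64(114)), (np.int64(256), np.int64(114)), (np.int64(257), np.int64(114)), (np.int64(252), np.int64(115)), (np.int64(253), np.int64(115)), (np.int64(254), np.int64(115)), (np.int64(255), np.int64(115)), (np.int64(256), np.int64(115)), (np.int64(257), np.int64(115)), (np.int64(252), np.int64(116)), (np.int64(253), np.in
[... 439 characters left out ...]
5), np.int64(118)), (np.int64(256), np.int64(118)), (np.int64(252), np.int64(119)), (np.int64(253), np.int64(119)), (np.int64(254), np.int64(119)), (np.int64(255), np.int64(119)), (np.int64(256), np.int64(119)), (np.int64(252), np.int64(120)), (np.int64(253), np.int64(120)), (np.int64(254), np.int64(120)), (np.int64(255), np.int64(120)), (np.int64(256), np.int64(120)), (np.int64(252), np.int64(121)), (np.int64(253), np.int64(121)), (np.int64(254), np.int64(121)), (np.int64(255), np.int64(121)), (np.int64(256), np.int64(121)), (np.int64(252), np.int64(122)), (np.int64(253), np.int64(122))]
[540.64392885 334.80808354  50.        ] [[561.5 330.8  50. ]
 [560.7 332.   50. ]
 [560.5 331.   50. ]]
```

```bash
python3 - <<'E'
from h import *
z=load("w1.npz"); p=z['p'].astype(int)
L=[]
for v in range(112,221,1):
    row=p[v,240:270]; r=row[:,0]
    ok=((row.sum(1)>330)&(abs(row[:,0]-row[:,2])<60)) if v<148 else ((r>60)&(r>1.9*row[:,2])&(row[:,1]<r*0.6))
    u=np.nonzero(ok)[0]+240
    if len(u): L.append((u.mean(),v,len(u)))
L=np.array(L); print(L[::6].round(1).tolist())
h=L[L[:,1]>150]; h=h[h[:,2]>8]; w=plane(z,h[:,:2],57); f=np.polyfit(w[:,0],w[:,1],1); print("yaw",np.degrees(np.arctan(f[0])),w[0],w[-1], w.mean(0))
s=L[L[:,1]<142]; w=plane(z,s[:,:2],52.5); f=np.polyfit(w[:,0],w[:,1],1); print("yaw",np.degrees(np.arctan(f[0])),w[0],w[-1])
crop("w1",225,95,285,235,5,"w1c")
E
```

```text
[[254.0, 112.0, 5.0], [254.0, 118.0, 5.0], [254.5, 124.0, 6.0], [254.0, 130.0, 5.0], [254.0, 136.0, 5.0], [253.5, 142.0, 8.0], [254.0, 151.0, 13.0], [253.5, 157.0, 12.0], [254.0, 163.0, 13.0], [253.5, 169.0, 12.0], [253.5, 175.0, 12.0], [253.0, 181.0, 13.0], [253.5, 187.0, 12.0], [253.0, 193.0, 13.0], [253.5, 199.0, 12.0]]
yaw -11.719949609998748 [522.94776458 338.38498322  57.        ] [473.78101716 348.53641894  57.        ] [498.81226175 343.62953925  57.        ]
yaw -11.79997595676247 [559.6231671 331.1902548  52.5      ] [532.15774617 336.56345686  52.5       ]
```

View pics/w1c.png

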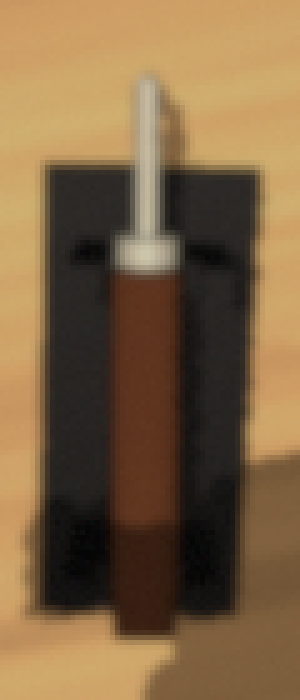

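```bash
python3 - <<'E'
from h import *
z=load("w1.npz")
e=plane(z,[[253,221.7],[254,142.5]],57); t=plane(z,[[254.2,110.3]],51); print(e,t,z['pose'][:3,3])
u=np.array([np.cos(np.radians(-11.7)),np.sin(np.radians(-11.7))])
print("from back",e[0,:2]+40*u,"from tip",t[0,:2]-77.5*u)
E
```

```text
[[448.76793528 353.98999293  57.        ]
 [531.18423659 336.77375986  57.        ]] [[561.14466088 330.68638745  51.        ]] [562.24888678 331.95964912 343.13770275]
from back [487.9368477  345.87850112] from tip [485.25489305 346.40240284]
```

```bash
python3 -m crank '[[[0.6,-0.1,0,5,0,0,0.01],[0.6,-0.1,0,10,0,0,0.01],[0.6,-0.1,0,14,0,0,0.01],[0.6,-0.1,0,16,0,0,0.01],[0.6,-0.1,0,17,0,0,0.01],[0.6,-0.1,0,17,0,0,0.01],[0,-0.1,0,17,0,0,0.01],[0,-0.1,0,17,0,0,0.01],[0,-0.1,0,17,0,0,0.01],[0,-0.1,0,17,0,0,0.01],[0,-0.1,0,17,0,0,0.01],[0,-0.1,0,17,0,0,0.01],[0,-0.1,0,17,0,0,0.01]]]'
```

```text
time: 3.5
ee_pos: [488.0, 346.4, 32.9]
tool_rot: [0.995, -0.099, 0.001, -0.001]
contact_force: [-0.8, -0.6, 7.0]
grip_width: 12.5
```

```bash
python3 -m crank '[[[0,0,0,-1,0,0,0],[0,0,0,-3,0,0,0],[0,0,0,-6,0,0,0],[0,0,0,-10,0,0,0],[0,0,0,-13,0,0,0],[0,0,0,-13,0,0,0],[0,0,0,-13,0,0,0]]]'
python3 - <<'E'
from h import *
from workcell import status
s=status.observe(); print(s['time'],np.round(s['q'],2),np.round(s['ee_pos'],1),np.round(s['tool_rot'],4),np.round(s['contact_force'],2))
snap("wrist","w2")
E
```

```text
time: 4.2
ee_pos: [487.4, 346.0, 162.4]
tool_rot: [0.995, -0.099, 0.0, -0.001]
contact_force: [0.7, 0.7, -1.0]
grip_width: 12.8
4.2 [-1.12  0.34  0.53  1.65 -0.18  1.19 -2.32] [487.4 346.  162.4] [ 9.951e-01 -9.890e-02  4.000e-04 -8.000e-04] [ 0.72  0.66 -1.03]
```

View pics/w2.png

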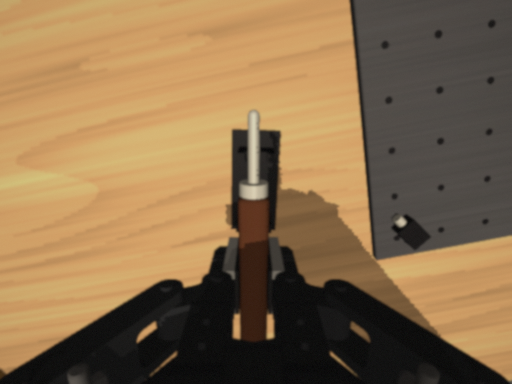

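```bash
python3 - <<'E'
from h import *
from workcell import status
s=status.observe(); T=R.from_quat(s['tool_rot']).as_matrix(); p=np.array(s['ee_pos'])
z=load("w2.npz"); C=cloud(z)
for u,v in [(254,113),(254,120),(254,140),(254,160),(254,175),(254,185),(254,192),(254,205),(254,225),(254,250),(254,280)]:
    print(v,C[v,u].round(1),"tool",(T.T@(C[v,u]-p)).round(1))
print(z['pose'].round(4).tolist())
# camera offset in tool
print((T.T@(z['pose'][:3,3]-p)).round(1))
E
```

```text
113 [560.  331.9 181.3] tool [ 74.4  -0.9 -20.1]
120 [557.3 332.4 180.9] tool [ 71.6  -0.9 -19.8]
140 [549.2 334.  181.4] tool [ 63.4  -0.9 -20.3]
160 [540.9 335.7 181.6] tool [ 54.9  -0.9 -20.5]
175 [534.2 337.  180.9] tool [ 48.1  -0.9 -19.7]
185 [530.9 337.7 185.5] tool [ 44.8  -0.9 -24.4]
192 [527.7 338.3 184.9] tool [ 41.4  -0.9 -23.7]
205 [522.3 339.4 186.2] tool [ 35.9  -0.9 -25.1]
225 [512.9 341.3 185.8] tool [ 26.4  -0.9 -24.6]
250 [500.6 343.7 185.7] tool [ 13.8  -0.8 -24.5]
280 [485.2 346.8 186.1] tool [ -1.9  -0.8 -24.9]
[[-0.1966, -0.9369, -0.289, 561.3599], [-0.9805, 0.1876, 0.0589, 331.8924], [-0.0009, 0.295, -0.9555, 304.5051], [0.0, 0.0, 0.0, 1.0]]
[  75.7   -1.2 -143.4]
```

```bash
python3 -m crank '[[[0,0.9,4.5,0,0,0,0],[0,1.8,9,0,0,0,-0.05],[0,2.7,13.5,0,0,0,-0.1],[0,3.6,18,0,0,0,-0.15],[0,4.5,22.5,0,0,0,-0.2],[0,5.4,27,0.5,0,0,-0.2],[0,6.2,30,1,0,0,-0.2],[0,6.6,31.5,1.2,0,0,-0.2],[0,6.6,31.5,1.2,0,0,-0.2],[0,6.6,31.5,1.2,0,0,-0.2]]]'
python3 - <<'E'
from h import *
from workcell import status
s=status.observe(); print(s['time'],np.round(s['q'],2),np.round(s['ee_pos'],1),np.round(s['tool_rot'],4),np.round(s['contact_force'],2))
snap("wrist","w3")
E
```

```text
time: 5.25
ee_pos: [489.4, 24.4, 148.7]
tool_rot: [1.0, 0.001, -0.001, 0.0]
contact_force: [1.3, 0.9, 0.9]
grip_width: 12.9
5.25 [-0.81  0.1   0.71  1.95 -0.07  1.12 -1.64] [489.4  24.4 148.7] [ 1.e+00  9.e-04 -7.e-04  1.e-04] [1.32 0.88 0.87]
```

View pics/w3.png

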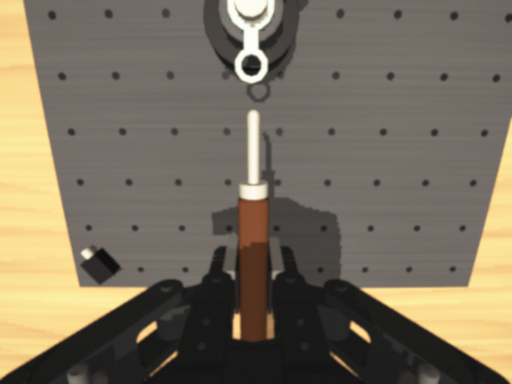

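```bash
python3 - <<'E'
from h import *
from workcell import status
s=status.observe(); T=R.from_quat(s['tool_rot']).as_matrix(); p=np.array(s['ee_pos'])
z=load("w3.npz"); g=z['p'].astype(int).sum(2)
sub=np.zeros(g.shape,'uint8'); sub[0:95,200:300]=1
m=((g>420)&(sub>0)).astype('uint8')
cs,hi=cv2.findContours(m,cv2.RETR_CCOMP,cv2.CHAIN_APPROX_NONE)
tt=lambda P:(T.T@(P-p)).round(1)
for c,h in zip(cs,hi[0]):
    if len(c)>12:
        (x,y),r=cv2.minEnclosingCircle(c); print("hole" if h[3]>=0 else "out",x,y,r,cv2.boundingRect(c))
        P=plane(z,[[x,y]],79.5)[0]; print(P.round(1),tt(P))
C=cloud(z); print(C[55:82,252,2].round(1))
crop("w3",200,0,310,120,6,"w3c")
E
```

```text
out 250.5 38.18674850463867 44.83845138549805 (227, 0, 48, 84)
[610.5  27.2  79.5] [121.   -1.8  69.2]
hole 251.03521728515625 64.89436340332031 11.290684700012207 (241, 54, 21, 23)
[594.   26.9  79.5] [104.5  -1.5  69.3]
hole 251.5 10.0 14.637381553649902 (237, 7, 30, 16)
[627.1  26.6  79.5] [137.6  -1.1  69.2]
[ 57.7  56.4  57.1  57.4  57.   57.8  58.2  56.9  56.1  57.   57.6  56.8
  57.2  55.   49.1  43.5  24.6  23.8 290.7  23.2  17.4  11.3  80.9  82.
  81.4  80.4  79.8]
```

View pics/w3c.png

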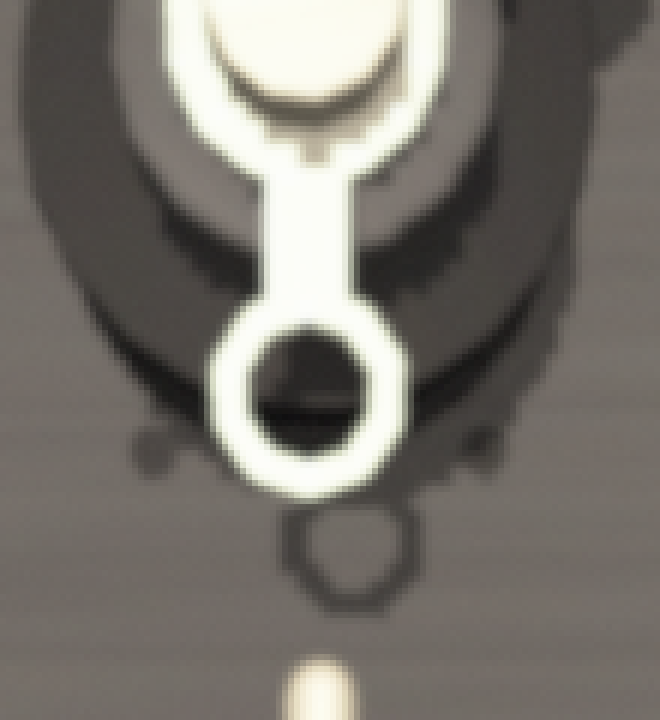

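```bash
python3 -m crank '[[[0,2,0,1,0,0,0],[0,3,0,2,0,0,0],[0,3,0,3.5,0,0,0],[0,3,0,4.2,0,0,0],[0,3,0,4.2,0,0,0],[0,3,0,4.2,0,0,0]]]'
python3 - <<'E'
from h import *
from workcell import status
s=status.observe(); print(s['time'],np.round(s['ee_pos'],1),np.round(s['tool_rot'],4),np.round(s['contact_force'],2))
snap("wrist","w4"); snap("side","s4")
crop("w4",200,50,310,170,6,"w4c");crop("s4",190,140,270,230,6,"s4c")
E
```

```text
time: 5.9
ee_pos: [519.9, 24.5, 107.6]
tool_rot: [1.0, 0.001, 0.0, -0.0]
contact_force: [-0.2, 0.2, -0.8]
grip_width: 12.7
5.9 [519.9  24.5 107.6] [ 1.0e+00  1.3e-03  0.0e+00 -1.0e-04] [-0.22  0.16 -0.82]
```

View pics/w4c.png

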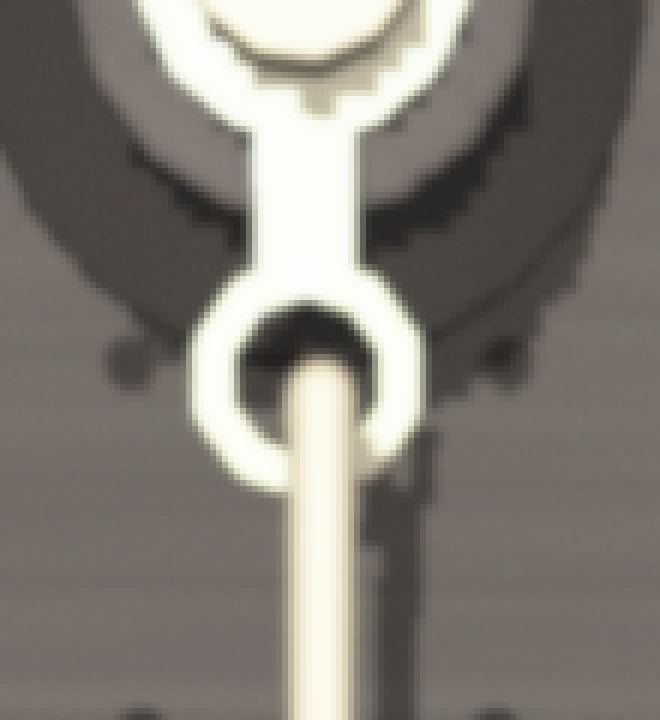

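View pics/s4c.png

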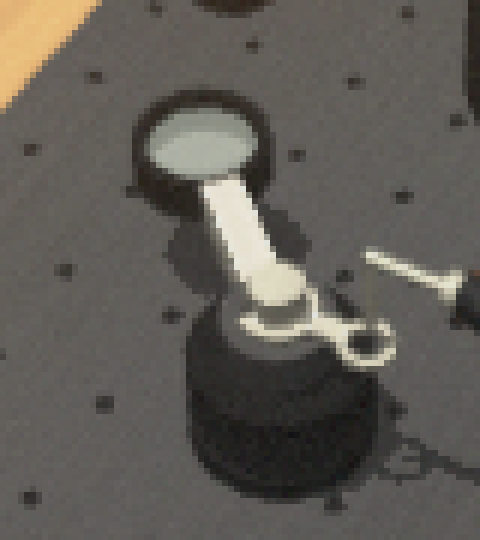

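```bash
python3 -m crank '[[[0,0,-0.1,0,0,0,0],[0,0,-0.1,0.4,0,0,0],[0,0,-0.1,0.8,0,0,0],[0,0,-0.1,1.2,0,0,0],[0,0,-0.1,1.6,0,0,0],[0,0,-0.1,1.6,0,0,0],[0,0,-0.1,1.6,0,0,0]]]'
python3 - <<'E'
from h import *
from workcell import status
s=status.observe(); print(s['time'],np.round(s['ee_pos'],1),np.round(s['tool_rot'],4),np.round(s['contact_force'],2))
snap("wrist","w5"); snap("side","s5")
crop("w5",200,50,310,170,6,"w5c");crop("s5",190,140,270,230,6,"s5c")
E
```

```text
time: 6.7
ee_pos: [519.8, 24.9, 91.2]
tool_rot: [1.0, 0.001, -0.0, 0.0]
contact_force: [0.3, 0.8, -0.2]
grip_width: 12.8
6.7 [519.8  24.9  91.2] [ 1.e+00  8.e-04 -1.e-04  1.e-04] [ 0.25  0.84 -0.24]
```

View pics/w5c.png

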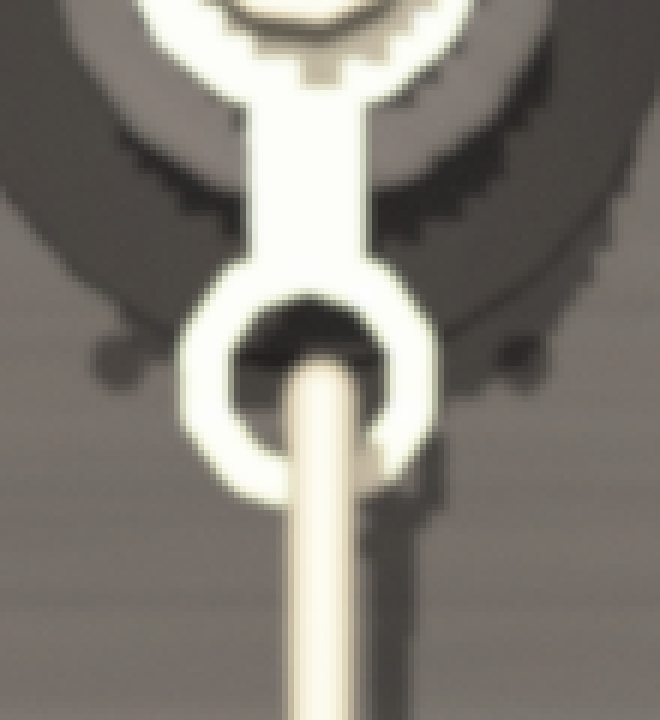

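View pics/s5c.png

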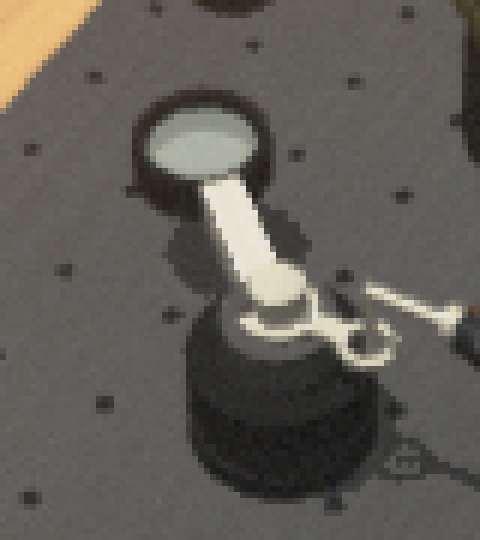

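```bash
python3 -m crank '[[[0,-0.4,0,0,0,0,0],[0,-0.7,0,0,0,0,0],[0,-1.0,0,0,0,0,0],[0,-1.2,0,0,0,0,0]]]'; python3 -m crank '[[[0,-0.3,0,0,0,0,0],[0,-0.6,0,0,0,0,0],[0,-0.9,0,0,0,0,0],[0,-1.2,0,0,0,0,0],[0,-1.5,0,0,0,0,0]]]'
python3 - <<'E'
from h import *
snap("wrist","w6"); snap("side","s6")
crop("w6",190,0,320,150,5,"w6c");crop("s6",190,140,270,230,6,"s6c")
E
```

```text
time: 7.2
ee_pos: [510.3, 25.2, 92.6]
tool_rot: [1.0, 0.001, 0.003, -0.0]
contact_force: [9.9, 0.5, -0.2]
grip_width: 12.9
time: 7.7
ee_pos: [492.4, 24.9, 91.2]
tool_rot: [1.0, 0.001, -0.0, -0.0]
contact_force: [-0.3, -0.5, -0.7]
grip_width: 13.0
```

View pics/w6c.png

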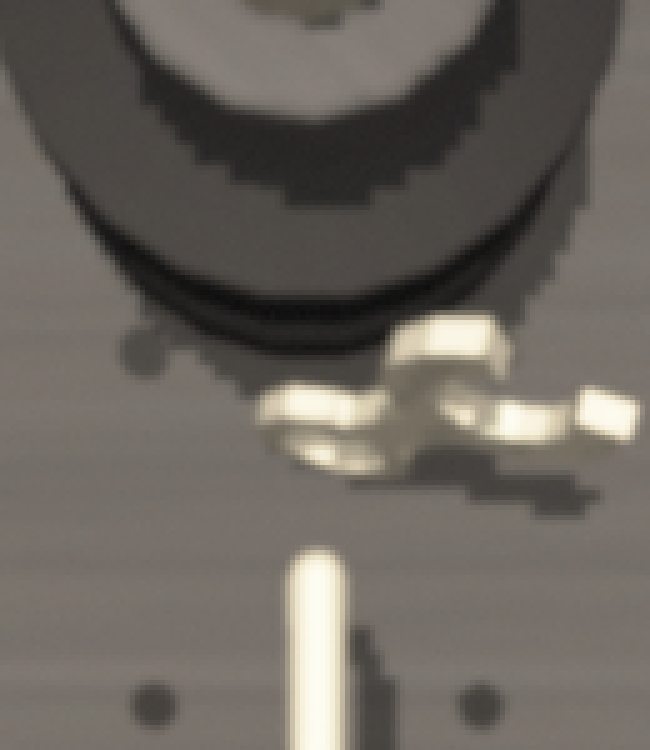

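View pics/s6c.png

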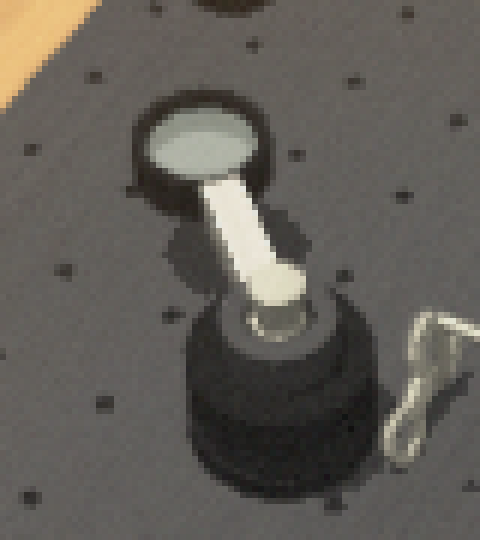

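```bash
python3 -m crank '[[[0,-0.5,0,-2,0,0,0],[0,-0.5,0,-5,0,0,0],[0,-0.5,-2,-7.5,0,0,0],[0,-0.5,-6.5,-7.5,0,0,0],[0,-0.5,-11,-7.5,0,0,0.05],[0,-0.5,-15.5,-7.5,0,0,0.1],[0,-0.5,-20,-7.5,0,0,0.15],[0,-0.5,-24.5,-7.5,0,0,0.2],[0,-0.5,-28,-7.5,0,0,0.2],[0,-0.5,-31,-7.5,0,0,0.2],[0,-0.5,-32.1,-7.5,0,0,0.2],[0,-0.5,-32.1,-7.5,0,0,0.2],[0,-0.5,-32.1,-7.5,0,0,0.2]]]'
python3 - <<'E'
from h import *
from workcell import status
s=status.observe(); T=R.from_quat(s['tool_rot']).as_matrix(); p=np.array(s['ee_pos']); print(s['time'],p.round(1),T.round(4).tolist())
z=snap("wrist","w7"); snap("side","s7"); C=cloud(z)
for u,v in [(254,120),(254,160),(254,205),(254,280)]:
    print(v,C[v,u].round(1),"tool",(T.T@(C[v,u]-p)).round(1))
d=np.array([487.7,346.3,0])-p; print("shift",T.T@d)
crop("s7",190,140,270,230,6,"s7c")
E
```

```text
time: 9.1
ee_pos: [487.8, 344.3, 166.2]
tool_rot: [0.995, -0.1, 0.0, 0.0]
contact_force: [0.5, -0.0, 0.3]
grip_width: 12.9
9.1 [487.8 344.3 166.2] [[0.9801, -0.1983, 0.0], [-0.1983, -0.9801, -0.0009], [0.0002, 0.0009, -1.0]]
120 [557.7 330.7 185.5] tool [ 71.2  -0.5 -19.3]
160 [541.3 334.  185.9] tool [ 54.6  -0.5 -19.7]
205 [522.7 337.8 190.1] tool [ 35.5  -0.5 -23.9]
280 [485.2 345.3 189.2] tool [ -2.8  -0.5 -23. ]
shift [ -0.51251494  -2.10463881 166.19662474]
```

View pics/w7.png

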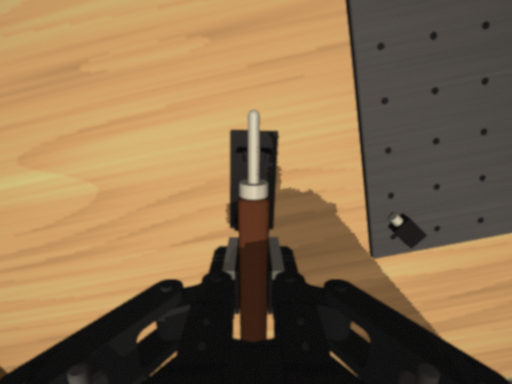

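View pics/s7c.png

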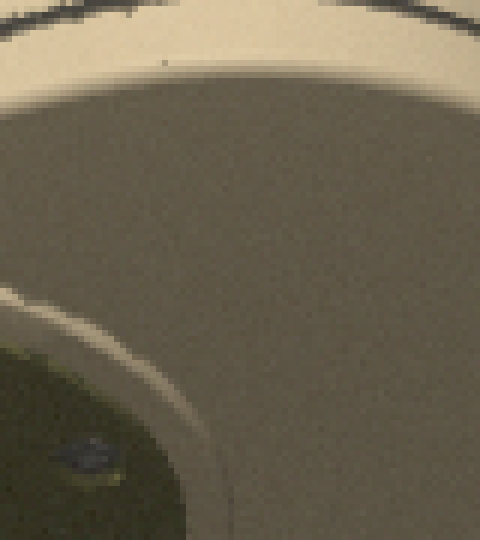

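```bash
python3 -m crank '[[[0,0,-0.2,0,0,0,0],[0,0,-0.2,4,0,0,0],[0,0,-0.2,8,0,0,0],[0,0,-0.2,11,0,0,0],[0,0,-0.2,12,0,0,0],[0,0,-0.2,12.6,0,0,0],[0,0,-0.2,13.0,0,0,0],[0,0,-0.2,13.2,0,0,0],[0,0,-0.2,13.2,0,0,0],[0,0,-0.2,13.2,0,0,0]]]'
```

```text
time: 10.2
ee_pos: [488.5, 347.1, 35.3]
tool_rot: [0.995, -0.099, 0.0, -0.0]
contact_force: [-1.0, -5.0, -0.4]
grip_width: 13.1
```

```bash
python3 - <<'E'
from h import *
from workcell import status
snap("wrist","w8")
for i in range(3):
    s=status.observe(); print(s['time'],np.round(s['ee_pos'],1),np.round(s['tool_rot'],4),np.round(s['contact_force'],2))
    snap("wrist","w8")
E
```

```text
10.25 [488.5 347.1  35.2] [ 9.95e-01 -9.95e-02  5.00e-04 -1.00e-04] [-0.75 -5.31 -0.17]
10.3 [488.5 347.1  35.2] [ 9.95e-01 -9.95e-02  5.00e-04 -0.00e+00] [-0.57 -5.79 -0.59]
10.35 [488.5 347.1  35.2] [ 9.95e-01 -9.95e-02  5.00e-04 -0.00e+00] [-0.31 -5.43 -0.45]
```

View pics/w8.png

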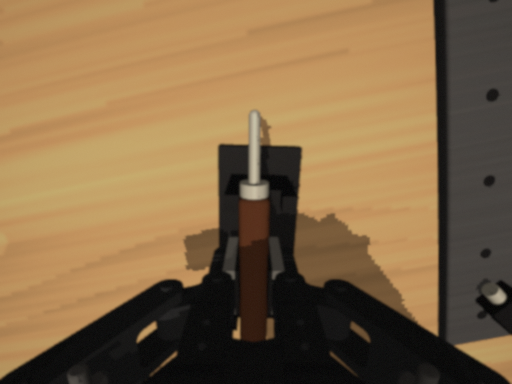

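```bash
python3 -m crank '[[[0,0,0.3,0,0,0,0],[0,0,0.3,0,0,0,0],[0,0,0.3,0.1,0,0,0],[0,0,0.3,0.2,0,0,0],[0,0,0.3,0.2,0,0,0]]]'
python3 - <<'E'
from h import *
from workcell import status
snap("wrist","w9")
s=status.observe(); print(s['time'],np.round(s['ee_pos'],1),np.round(s['tool_rot'],4),np.round(s['contact_force'],2))
crop("w9",200,130,320,350,3,"w9c")
E
```

```text
time: 10.9
ee_pos: [487.2, 345.6, 32.9]
tool_rot: [0.995, -0.099, 0.0, -0.001]
contact_force: [-1.7, -0.2, 5.8]
grip_width: 12.5
10.95 [487.2 345.6  32.9] [ 9.951e-01 -9.870e-02  1.000e-04 -6.000e-04] [-2.27  0.46  5.34]
```

View pics/w9c.png

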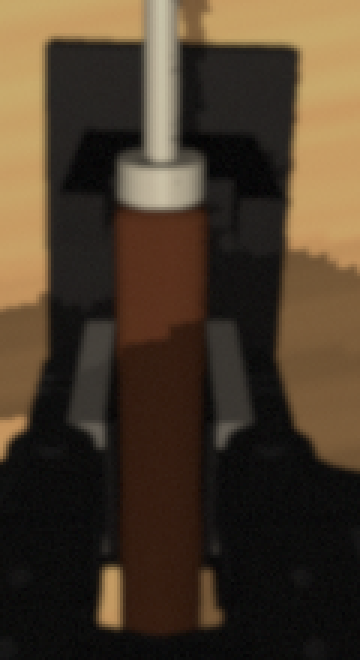

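```bash
python3 -m crank '[[[0.5,0,0,0,0,0,0],[0.5,0,0,0,0,0,0],[0.5,0,0,0,0,0,0],[0.5,0,0,0,0,0,0],[0.5,0,0,-3,0,0,0],[0.5,0,0,-8,0,0,0],[0.5,0,0,-13,0,0,0],[0.5,0,0,-17,0,0,0],[0.5,0,0,-17,0,0,0],[0.5,0,0,-17,0,0,0]]]'
python3 - <<'E'
from h import *
from workcell import status
snap("wrist","w10")
s=status.observe(); print(s['time'],np.round(s['ee_pos'],1),np.round(s['tool_rot'],4),np.round(s['contact_force'],2))
z=load("w10.npz"); p=z['p'].astype(int)
L=[]
for v in range(108,225,1):
    row=p[v,240:270]; r=row[:,0]
    ok=((row.sum(1)>330)&(abs(row[:,0]-row[:,2])<60)) if v<148 else ((r>60)&(r>1.9*row[:,2])&(row[:,1]<r*0.6))
    u=np.nonzero(ok)[0]+240
    if len(u): L.append((u.mean(),v,len(u)))
L=np.array(L); print(L[::10].round(1).tolist())
h=L[L[:,1]>150]; h=h[h[:,2]>8]; w=plane(z,h[:,:2],57); f=np.polyfit(w[:,0],w[:,1],1); print("yaw",np.degrees(np.arctan(f[0])),w[0],w[-1], "y at 487",np.polyval(f,487))
crop("w10",205,90,305,240,4,"w10c")
C=cloud(z); print([C[v,254].round(1).tolist() for v in (120,135,165,205)])
E
```

```text
time: 11.95
ee_pos: [487.4, 345.2, 203.0]
tool_rot: [0.995, -0.099, 0.0, -0.001]
contact_force: [0.4, -0.8, 0.3]
grip_width: 42.8
12.0 [486.8 344.8 201.7] [ 9.951e-01 -9.890e-02 -3.000e-04  1.000e-04] [ 0.36 -0.66 -0.07]
[[253.0, 111.0, 3.0], [253.5, 121.0, 6.0], [253.0, 131.0, 5.0], [253.0, 141.0, 5.0], [253.0, 154.0, 13.0], [253.0, 164.0, 13.0], [253.0, 174.0, 13.0], [253.0, 184.0, 13.0], [252.5, 194.0, 12.0]]
yaw -11.634697265054648 [522.43410272 339.25011353  57.        ] [474.94906674 348.23985532  57.        ] y at 487 346.40187902144555
[[551.7, 332.4, 52.6], [537.3, 335.3, 51.3], [508.4, 341.0, 57.6], [466.2, 349.4, 57.3]]
```

View pics/w10c.png

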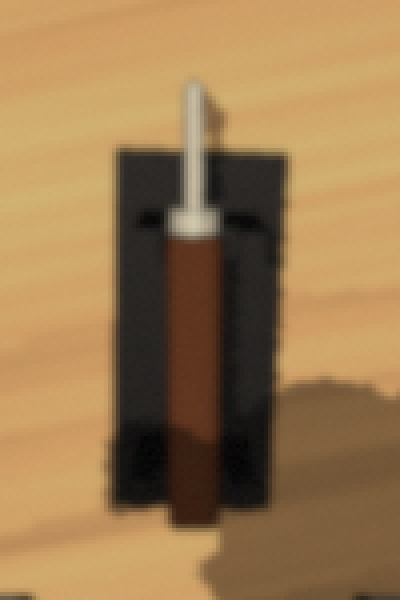

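```bash
python3 -m crank '[[[0.5,3,3.8,0,0,0,0.05],[0.5,6,7.6,0,0,0,0.1],[0.5,9,11.4,0,0,0,0.2],[0.5,12,15.2,0,0,0,0.3],[0.5,15,19,0,0,0,0.4],[0.5,18,22.8,0.5,0,0,0.535],[0.5,21,26.6,1,0,0,0.535],[0.5,24.1,30.8,1,0,0,0.535],[0.5,24.1,30.8,1,0,0,0.535],[0.5,24.1,30.8,1,0,0,0.535],[0.5,24.1,30.8,1,0,0,0.535],[0.5,24.1,30.8,1,0,0,0.535]]]'
python3 - <<'E'
from h import *
from workcell import status
s=status.observe(); print(s['time'],np.round(s['q'],2),np.round(s['ee_pos'],1),np.round(s['tool_rot'],4),np.round(s['contact_force'],2))
snap("wrist","w11")
E
```

```text
time: 13.2
ee_pos: [662.3, -2.4, 191.6]
tool_rot: [0.934, -0.357, -0.001, -0.0]
contact_force: [-0.2, 0.1, 0.9]
grip_width: 43.0
13.2 [-0.58  0.52  0.74  1.44 -0.35  1.32 -2.12] [662.3  -2.4 191.6] [ 9.340e-01 -3.573e-01 -6.000e-04 -2.000e-04] [-0.19  0.07  0.93]
```

View pics/w11.png

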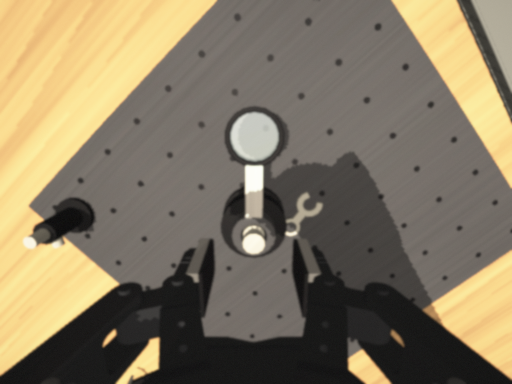

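```bash
python3 - <<'E'
from h import *
from workcell import status
s=status.observe(); T=R.from_quat(s['tool_rot']).as_matrix(); p=np.array(s['ee_pos'])
tt=lambda P:(T.T@(P-p)).round(1)
z=load("w11.npz"); g=z['p'].astype(int).sum(2)
L=[]
for v in range(166,218,2):
    u=np.nonzero(g[v,235:275]>480)[0]+235
    if len(u): L.append((u.mean(),v,len(u)))
L=np.array(L); print(L.round(1).tolist())
w=plane(z,L[2:-5,:2],77.5); print(w[0],w[-1]); f=np.polyfit(w[:,0],w[:,1],1); print("yaw",np.degrees(np.arctan(f[0])), "tool yaw",np.degrees(np.arctan2(T[1,0],T[0,0])), "tool pts",tt(w[0]),tt(w[-1]))
m=(g>450).astype('uint8'); m[:,:225]=0; m[:,290:]=0; m[:100]=0;m[270:]=0
n,l,st,ce=cv2.connectedComponentsWithStats(m)
for i in range(1,n):
    if st[i,4]>60: print(st[i],ce[i])
# lens ring outer: dark circle
lens=plane(z,[[255,137]],77.5)[0]; shaft=plane(z,[[254,242.5]],94.5)[0]; print("lens",lens,tt(lens),"shaft",shaft,tt(shaft))
C=cloud(z); print("bar z",np.median(C[175:200,254,2]), "lens",C[137,255],"shaft top",C[242,254],"clip",C[195,308],C[190,301],C[228,284], C[212,302])
crop("w11",205,95,345,270,4,"w11c")
E
```

```text
[[253.5, 166.0, 18.0], [253.5, 168.0, 18.0], [253.5, 170.0, 18.0], [253.5, 172.0, 18.0], [253.5, 174.0, 18.0], [253.5, 176.0, 18.0], [253.5, 178.0, 18.0], [253.5, 180.0, 18.0], [253.5, 182.0, 18.0], [253.5, 184.0, 18.0], [253.5, 186.0, 18.0], [253.5, 188.0, 18.0], [253.0, 190.0, 17.0], [253.0, 192.0, 17.0], [253.5, 194.0, 16.0], [254.0, 196.0, 15.0], [254.0, 198.0, 15.0], [254.0, 200.0, 15.0], [254.0, 202.0, 15.0], [254.0, 204.0, 15.0], [254.0, 206.0, 15.0], [253.5, 208.0, 14.0], [253.5, 210.0, 14.0], [253.5, 212.0, 14.0], [253.0, 214.0, 15.0], [252.5, 216.0, 16.0]]
[678.90632593 -16.99784031  77.5       ] [652.78001507   5.74988981  77.5       ]
yaw -40.90849081248108 tool yaw -41.869273093553026 tool pts [ 22.   -0.2 114.4] [-12.6   0.3 114.4]
[ 231  112   47   49 1787] [253.93508674 136.04476777]
[244 165  20  54 919] [253.31664853 189.72361262]
[242 225  23  30 468] [252.6965812  241.14316239]
lens [700.06115563 -37.70489205  77.5       ] [ 51.6   1.1 114.4] shaft [630.67362773  25.5902719   94.5       ] [-42.4   0.3  97.4]
bar z 77.04417436624294 lens [699.51670585 -37.28633736  70.04248651] shaft top [631.06554614  25.2400658   94.53741011] clip [604.08290531 -35.88859641  12.99644179] [613.85344574 -33.52322212  11.63336175] [608.22917759   3.26208992  56.69638982] [593.47355954 -17.63893469  16.01733398]
```

View pics/w11c.png

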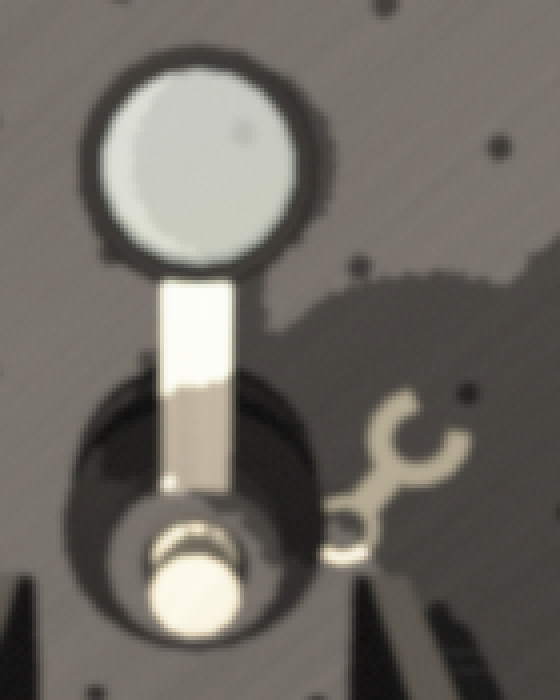

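```bash
python3 -m crank '[[[0.5,0.5,0.05,4,0,0,0],[0.5,0.5,0.05,8,0,0,0],[0.5,0.5,0.05,11,0,0,0],[0.5,0.5,0.05,12.5,0,0,0],[0.5,0.5,0.05,13.2,0,0,0],[0.5,0.5,0.05,13.2,0,0,0]]]'
python3 - <<'E'
from h import *
snap("wrist","w12")
E
```

```text
time: 13.85
ee_pos: [666.3, -7.8, 60.5]
tool_rot: [0.934, -0.358, 0.0, -0.0]
contact_force: [-0.5, 0.5, 0.8]
grip_width: 42.9
```

View pics/w12.png

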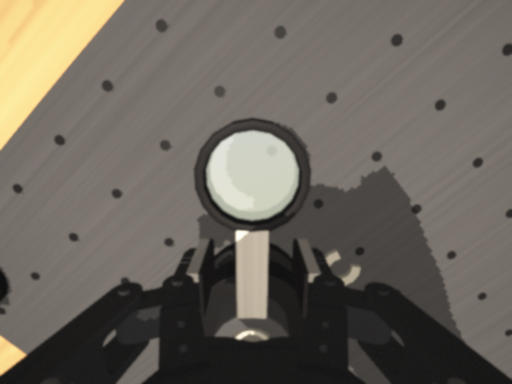

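```bash
python3 -m crank '[[[0,0,0,0,0,0,0],[0,0,0,0,0,0,0],[0,0,0,0,0,0,0],[0,0,0,0,0,0,0],[0,0,0,0,0,0,0],[0,0,0,0,0,0,0],[0,0,0,-0.5,0,0,0],[0,0,0,-1,0,0,0],[0,0,0,-1,0,0,0]]]'; python3 - <<'E'
from h import *
from workcell import status
s=status.observe(); print(np.round(s['contact_force'],2),np.round(s['wrist_torque'],2))
snap("wrist","w13")
E
```

```text
time: 14.8
ee_pos: [666.5, -8.3, 71.1]
tool_rot: [0.934, -0.358, 0.0, -0.0]
contact_force: [-0.1, -0.2, -3.2]
grip_width: 14.6
[-0.07 -0.18 -3.22] [-0.03 -0.07 -0.07]
```

View pics/w13.png

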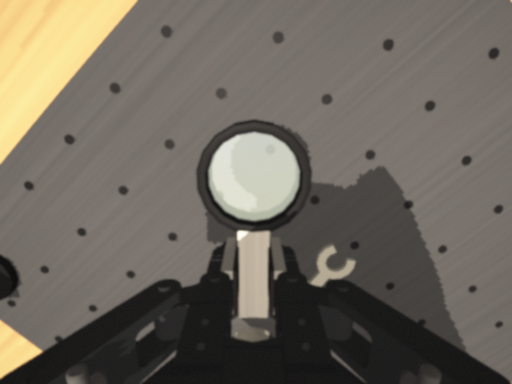

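```bash
python3 -m crank '[[[0,0,0,-2,0,0,0],[0,0,0,-4,0,0,0],[0,0,0,-6,0,0,0],[0,0.5,1,-8,0,0,0],[0,1.5,3,-9,0,0,-0.05],[0,3,6,-9,0,0,-0.1],[0,4.5,9,-9,0,0,-0.2],[0,6,12,-9,0,0,-0.3],[0,7.5,15,-9,0,0,-0.4],[0,9,18,-9,0,0,-0.5],[0,10.5,21,-9,0,0,-0.6],[0,12,24,-9,0,0,-0.63],[0,13.5,27,-9,0,0,-0.63],[0,15,30,-9,0,0,-0.63],[0,15.6,31.6,-9,0,0,-0.63],[0,15.6,31.6,-9,0,0,-0.63],[0,15.6,31.6,-9,0,0,-0.63]]]'; python3 - <<'E'
from h import *
from workcell import status
s=status.observe(); print(np.round(s['q'],2),np.round(s['contact_force'],2),np.round(s['wrist_torque'],2))
snap("wrist","w14")
snap("top","t14")
crop("t14",330,140,440,260,5,"t14c")
E
```

```text
time: 16.55
ee_pos: [570.7, -346.7, 159.9]
tool_rot: [0.999, -0.052, -0.0, -0.0]
contact_force: [0.6, 0.6, -4.0]
grip_width: 14.6
[ 0.01  0.54  0.67  1.46 -0.34  1.27 -0.96] [ 0.58  0.64 -4.05] [ 0.06 -0.07  0.01]
```

View pics/w14.png

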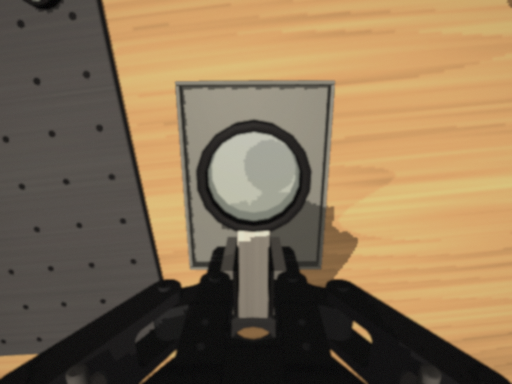

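```bash
python3 - <<'E'
from h import *
from workcell import status
s=status.observe(); T=R.from_quat(s['tool_rot']).as_matrix(); p=np.array(s['ee_pos'])
z=load("w14.npz"); w=plane(z,[[176.5,81.5],[335.5,81.5],[321.5,268],[189.5,268]],18)
print(w.round(1),np.linalg.norm(w[0]-w[1]),np.linalg.norm(w[1]-w[2]),w.mean(0)); print(((w-p)@T).round(1), ((w.mean(0)-p)@T).round(1))
C=cloud(z)
for n,(u,v) in dict(ringL=(202,176),ringR=(307,176),ringF=(254,126),ringB=(254,225),bar=(254,250),bar2=(254,300),cell=(254,200)).items(): print(n,C[v,u].round(1),((C[v,u]-p)@T).round(1))
E
```

```text
[[ 678.3 -285.4   18. ]
 [ 663.1 -432.4   18. ]
 [ 467.9 -412.9   18. ]
 [ 483.2 -264.6   18. ]] 147.74245308540534 196.16001365230412 [ 573.12491084 -348.8460374    18.        ]
[[100.1 -70.4 142.1]
 [ 99.8  77.3 141.9]
 [-96.3  77.6 141.9]
 [-96.  -71.5 142.1]] [  1.9   3.3 142. ]
ringL [ 619.5 -327.5  175. ] [ 45.9 -22.8 -15. ]
ringR [ 614.7 -375.   175.4] [ 45.9  24.8 -15.4]
ringF [ 639.1 -353.3  174.2] [ 67.9   0.9 -14.2]
ringB [ 592.7 -348.6  173.8] [ 21.4   0.8 -13.8]
bar [ 580.  -347.3  175.1] [  8.6   0.8 -15.1]
bar2 [ 550.6 -344.2  174.6] [-21.    0.8 -14.6]
cell [ 603.  -349.6  166.5] [31.7  0.9 -6.5]
```

```bash
python3 -m crank '[[[0,0.2,0.3,3,0,0,0],[0,0.2,0.3,6,0,0,0],[0,0.2,0.3,9,0,0,0],[0,0.2,0.3,11.5,0,0,0],[0,0.2,0.3,13,0,0,0],[0,0.2,0.3,13.8,0,0,0],[0,0.2,0.3,14.3,0,0,0],[0,0.2,0.3,14.6,0,0,0],[0,0.2,0.3,14.7,0,0,0],[0,0.2,0.3,14.7,0,0,0]]]'; python3 -c "
from h import *
z=snap('wrist','w15')"
```

```text
time: 17.65
ee_pos: [572.6, -350.8, 13.9]
tool_rot: [0.999, -0.052, 0.0, 0.0]
contact_force: [-0.4, 1.0, -2.6]
grip_width: 14.6
```

View pics/w15.png

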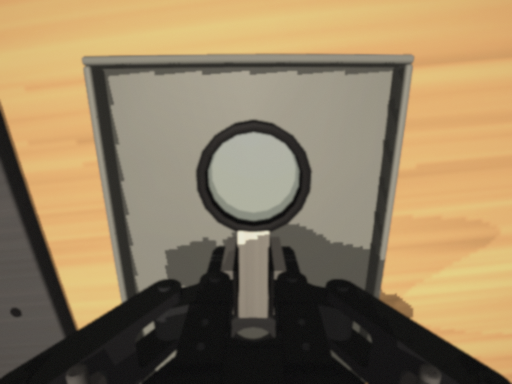

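Centred in the tray and still hanging (about −3 N). I'll lower it in small steps until the weight comes off.

```bash
python3 -m crank '[[[0,0,0,0.1,0,0,0],[0,0,0,0.2,0,0,0],[0,0,0,0.3,0,0,0],[0,0,0,0.4,0,0,0],[0,0,0,0.4,0,0,0]]]'; python3 -m crank '[[[0,0,0,0.1,0,0,0],[0,0,0,0.1,0,0,0]]]';
```

```text
time: 18.2
ee_pos: [572.1, -350.5, 9.0]
tool_rot: [0.999, -0.052, -0.0, -0.0]
contact_force: [0.4, -0.5, -2.7]
grip_width: 14.2
time: 18.4
ee_pos: [572.3, -350.7, 8.6]
tool_rot: [0.999, -0.052, 0.0, -0.0]
contact_force: [-0.8, 0.8, 1.6]
grip_width: 14.4
```

```bash
python3 -m crank '[[[0,0,0,0.05,0,0,0],[0,0,0,0.05,0,0,0],[0.3,0,0,0.05,0,0,0],[0.5,0,0,0.05,0,0,0],[0.5,0,0,0.05,0,0,0],[0.5,0,0,0.05,0,0,0],[0.5,0,0,0.05,0,0,0],[0.5,0,0,-3,0,0,0],[0.5,0,0,-7,0,0,0],[0.5,0,0,-11,0,0,0],[0.5,0,0,-15,0,0,0],[0.5,0,0,-19,0,0,0],[0.5,0,0,-19,0,0,0],[0.5,0,0,-19,0,0,0]]]'; python3 - <<'E'
from h import *
from workcell import status
s=status.observe(); T=R.from_quat(s['tool_rot']).as_matrix(); p=np.array(s['ee_pos']);print(p.round(1),np.round(s['contact_force'],2))
z=snap('wrist','w16'); C=cloud(z); np.save('C16.npy',C)
snap('top','t16'); snap('side','s16')
crop("t16",90,90,440,290,2,"t16c");crop("s16",190,110,370,230,4,"s16c")
E
```

```text
time: 19.8
ee_pos: [572.6, -350.8, 199.1]
tool_rot: [0.999, -0.052, 0.001, 0.0]
contact_force: [0.1, -0.3, -1.0]
grip_width: 42.6
[ 572.6 -350.8  199.1] [ 0.13 -0.3  -1.01]
```

View pics/w16.png

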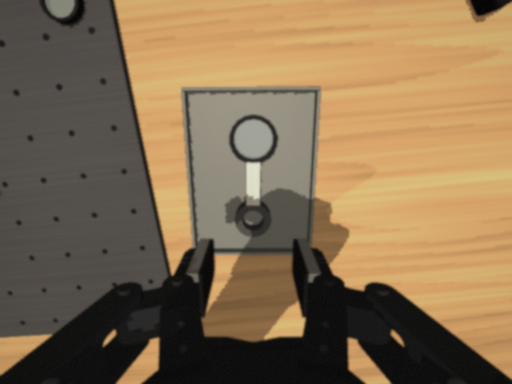

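View pics/t16c.png

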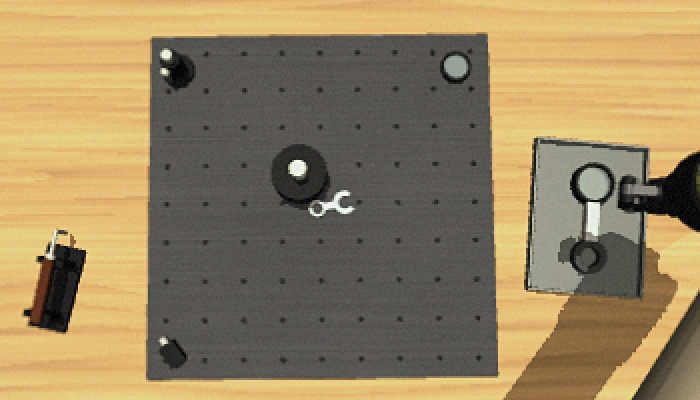

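View pics/s16c.png

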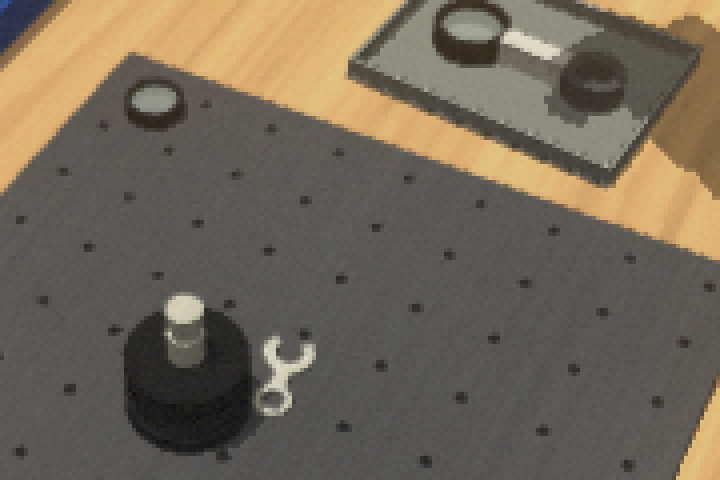

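```bash
python3 - <<'E'
from h import *
from workcell import status, ticket
C=np.load('C16.npy')
for n,(u,v) in dict(ringF=(254,117),ringL=(233,140),ringR=(274,140),barA=(254,170),barB=(254,200),hubL=(240,217),hubR=(266,217),floor=(210,180)).items(): print(n,C[v,u].round(1))
z=load("w16.npz"); print("hub",plane(z,[[254,216]],24).round(1),"lens",plane(z,[[254,138.5]],24).round(1),"tray",plane(z,[[182,88],[321,88],[310,251],[194,251]],18).mean(0).round(1))
print(status.observe()['time'],np.round(status.observe()['contact_force'],1))
ticket.close_job()
E
```

```text
ringF [ 640.3 -358.2   25.5]
ringL [ 618.4 -332.8   22.9]
ringR [ 613.8 -377.5   23.5]
barA [ 582.5 -352.3   22.3]
barB [ 547.3 -348.7   23. ]
hubL [ 528.1 -330.    23.4]
hubR [ 524.6 -360.7   22.7]
floor [ 571.8 -297.5    2.9]
hub [[ 527.8 -346.7   24. ]] lens [[ 617.7 -355.9   24. ]] tray [ 574.6 -348.9   18. ]
19.95 [0.5 0.6 0.2]
the job is handed in; nothing more can be done
```

The job is done and handed in at about 20 s of the 58 s allowed, though no verdict is reported.

**What I did:** I took the pick from its rest and hooked its tip through the clip's eye. A level pull, about 10 N at the last reading, sprang the clip off the shaft. It dropped beside the stage and never came near the fingers. I put the pick back in its rest, lifted the lens arm straight off the shaft by its bar, and lowered it into the tray until the floor took its weight. Then I let go and backed the hand up to about 200 mm above the table.

**Last checks:**
- **Pick:** it lies level in the rest with the handle's top at about 57 mm, within about 1 mm of where it started. On the way back the handle pressed on one side of the notch with about 5 N, because I had it about 3 mm off centre. I shifted it before seating it.
- **Clip:** it lies on the board next to the stage at about 13–16 mm above the table. It is about 47 mm or more from the shaft's axis, and its eye end is against the platform's edge.
- **Lens arm:** its top reads 22–25 mm all round, and 24 mm is expected when it sits flat on the floor. The hub is about 47 mm and the cell about 44 mm from the tray's centre. The distance from hub to cell measured about 90–94 mm against the stated 95 mm, which I put down to image error.
- **Bystanders:** the post holder, spare lens and clamp block look unmoved, judged by eye only.
- **Wrist force:** it read under 1 N on each axis before hand-in.

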